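# Set the building models on their site boards before the review

## Robot

A 6-joint arm with a two-finger parallel gripper is mounted at the origin on the work surface. World frame = base frame: x ahead of the robot, y to its left, z up, the work surface at z = 0. Lengths are in m, angles in rad, forces in N, time in s.
With the tool pointing down it reaches from about 0.35 to 0.875 m from the base axis. Payload 4.2 kg.
Tool frame: the origin (TCP) lies midway between the tips of the shut fingers; the grasp point (between the pads) lies 19 mm behind it; x points along the fingers, y is the direction in which the jaws open and shut, and the axes are right-handed (so a half turn about x gives the same grasp; the last joint's range is limited). The gripper opens to 87 mm and grips with 3 to 60 N. Pads are 19 mm wide; open, the fingers measure 117 mm over their backs; the gripper's body (75 mm by 190 mm) begins 51 mm behind the grasp point.
Start: joints at [-1.084, 0.385, 0.008, 0, -1.194, -0.259], TCP at [0.141, -0.609, 0.223] pointing down, gripper open.
Joint ranges: [-3.14, 3.14], [-1.21, 2.06], [-1.07, 1.41], [-3.16, 2.05], [-2.99, -0.16], [-3.1, 3.1]. Speed limits (rad/s): [2.79, 2.79, 3.14, 3.14, 3.14, 3.14].

## Interface

Orientations are given as a 3x3 rotation matrix whose columns are the frame's x, y, z axes.
In Python, from plant import * gives the robot as it stands.
- The arm moves only by the tool servo_tool, never from a script. Its argument "commands" is one flat list of numbers, 5 for each row, row after row: the finger opening in m, from 0 to 0.087, then the shift along the tool's x, y, z in m, then the turn about the tool's x in degrees. In form: [fingers, x, y, z, roll, fingers, x, y, z, roll, ...]. A call has 1 to 12 rows; each row is the pose to reach, as a shift and turn from the pose commanded when the call began, along the tool's axes at that moment; what a row does not reach only later rows make up. A row lasts 1/12 s, in which the tool goes at most 41.7 mm and 7.16 degrees, less where a joint would pass 70% of its speed; a pose out of reach is approached as far as the arm can. A call with a gripper value outside its range is refused whole. The fingers move at their own pace and stop on an object; "grip_force" is the grip in N (left out, the last holds). Time passes only in rows, so rows that repeat a pose let the fingers close. It gives the time, the measured TCP pose, the force and the opening at its end, in the units of the state.
- get_state(): the state, without advancing time (a new reading comes with each control period).
- grab_frame(name): name is "scene" or "top"; returns (picture, depth): 400x640x3 uint8, blue, green, red; 400x640 float32, m along the optical axis (not along the pixel's ray), 0 where there is no reading.
- camera_params(name): a dict with "K" (3x3 intrinsics, pixels), "dist_coeffs" ([k1, k2, p1, p2, k3] as OpenCV has them; the pictures are not rectified), "origin" and "attitude" of the camera in the world. Camera axes: x right, y down, z forward; pixel columns grow to the right and rows downward; lengths in m; the calibration is good to about 2 mm. A picture is of the moment at which its call begins. camera_params takes no time and is no camera call.
- hand_in(): hands the job in, once; it reports no verdict.
The state is a dict: "time": time; "joints": joint angles; "joint_velocities": joint speeds; "joint_efforts": joint torques, N m; "tcp_pos": TCP position; "ee_rot": TCP orientation; "force": force on the tool from outside, world axes, zero at the start; "ft_torque": the same for the moment, N m; "opening": finger opening in m.
Only numpy, scipy, OpenCV 4.12 (cv2) and the standard library are available. Lean on these libraries where they do the work, as an engineer would, in place of code of your own. Each camera call takes 0.05 s, during which the arm holds its last target.

## Task

Get the site models ready for the review: stand each white building on the site board whose dark footprint has its outline, squarely on that footprint and turned to match it, and stand the slender tower upright and square on the grey square on the podium's roof, the podium turned so that this square lies over the one printed on its board. Set the models down rather than dropping them, do not tip any over, and leave the short slab, which fits no footprint, the tape and the sanding block where they are.

Things in the scene. Friction and masses are not known exactly. Their poses are not given: they have to be found in the camera images.
- l_block: White card building model, L-shaped from above, 30 mm high, 60 g. Long wing 26 (x) by 90 (y) mm; short wing 26 mm wide (y), standing out 36 mm towards +x at the +y end (y from 19 to 45 mm). Origin: centre of the underside of the long wing; z up. Good grip: across the long wing (26 mm), at its middle or a few mm towards -y.
- slab: White card building model, the long straight slab: 24 (x) by 96 (y) by 37 mm high, 50 g; origin: centre of the underside; z up; it stands upright on the table at the start. Same from both ends. Good grip: across its 24 mm.
- podium: White card building model, the low two-storey podium: 50 (x) by 80 (y) by 16 mm high, 60 g; origin: centre of the underside; z up; it stands upright on the table at the start. A darker grey 25 mm square on its light roof, centred at x = 0, y = +24 mm, shows where the tower stands. Good grip: across its 50 mm, at the middle.
- tower: White card building model, the slender square tower: 24 by 24 by 51 mm high, 30 g; origin: centre of the underside; z up; it stands upright on the table at the start. Four-fold symmetric.
- short_slab: White card study model of a slab, 24 (x) by 60 (y) by 37 mm high, 50 g: like the long slab but only 60 mm long, it fits no footprint and stays where it is; origin: centre of the underside; z up; it stands upright on the table at the start.
- site_l: Fixed brown card board 140 (x) by 160 (y) by 8 mm thick; origin: centre of its underside, z up. Brown houses and twig trees, up to 24 mm above its top, along its +x side and y ends. Dark L-shaped footprint: the L block stands right on it with its axes pointing the same way as the board's and its origin at x = -30, y = 0 mm of the board (short wing towards +x, at the +y end).
- site_slab: Fixed brown card board 140 (x) by 160 (y) by 8 mm thick; origin: centre of its underside, z up. Brown houses and twig trees, up to 24 mm above its top, along its +x side and y ends. Dark straight footprint 24 (x) by 96 (y) mm, centred at x = -25, y = 0 mm of the board: the place of the long slab, either end first.
- site_podium: Fixed brown card board 140 (x) by 160 (y) by 8 mm thick; origin: centre of its underside, z up. Brown houses and twig trees, up to 24 mm above its top, along its +x side and y ends. Dark footprint 50 (x) by 80 (y) mm centred at x = -25, y = 0 mm; a lighter 24 mm square in it at x = -25, y = +24 mm shows the tower's end. The podium stands right with its axes pointing the same way as the board's.
- tape: Loose roll of cream masking tape lying flat, 104 mm across, 76 mm hole, 25 mm high; origin: centre of the underside. Leave it alone.
- sanding_block: Loose cork sanding block, 65 (x) by 110 (y) by 29 mm high; origin: centre of the underside. Leave it alone.
Things that resemble listed ones, but are neither listed nor needed, are in the scene too. Leave any red or turquoise look-alike of the site_podium alone.

How it is judged:
By the outcome, as a careful person would: the job done as asked, in the order asked, and still so for the second after the job is handed in, with the robot touching nothing.
It also fails if it takes over 112 s, if anything falls off the work surface, if the arm or the gripper's body presses on something with over 40 N, if the wrist force passes 120 N, or if a joint passes its speed limit or range.

## Working session

There is one attempt and no reset: what is moved stays moved. The work goes in short steps, Python scripts to look and compute and a tool call to move; the robot and the scene stay as the last step left them, time stands still between calls to the robot, and variables do not carry over. Pictures are saved under pics/ and viewed, and the job is handed in when it is done.

Besides the shell and the picture viewer there is one more tool, called after "Call:" as name(argument=value, ...), one argument or row to a line, values as JSON. servo_tool: Moves the arm, as the interface text tells. Its arguments: {"type":"object","properties":{"commands":{"type":"array"},"grip_force":{"type":"number"}},"required":["commands"]}

```bash
mkdir -p pics; ls; python3 - <<'E'
from plant import *
import cv2,numpy as np
print(get_state())
for n in ["scene","top"]:
    p=camera_params(n);print(n,p)
    im,d=grab_frame(n)
    cv2.imwrite(f"pics/{n}0.png",im);np.save(f"pics/{n}0.npy",d)
E
```

```text
pics
{'time': 0.0, 'joints': array([-1.08438649e+00,  3.85553257e-01,  6.62950640e-03, -5.35029650e-04,
       -1.19397024e+00, -2.58563316e-01]), 'joint_velocities': array([ 0.00196766, -0.00255537,  0.00068015, -0.00049575, -0.00049262,
        0.00018478]), 'joint_efforts': array([ 7.90906015e-04, -3.90667212e+01,  1.87404960e+01,  4.21985641e+00,
        1.09882787e-02, -1.96810292e-04]), 'tcp_pos': array([ 0.14104701, -0.6082625 ,  0.22145767]), 'ee_rot': array([[-5.40748239e-04, -2.25687345e-01,  9.74199636e-01],
       [ 2.08687613e-03,  9.74197402e-01,  2.25687986e-01],
       [-9.99997676e-01,  2.15507435e-03, -5.58139956e-05]]), 'force': array([ 0.06087888, -1.65411586, -0.54305519]), 'ft_torque': array([-0.00882265, -0.05156845, -0.02554545]), 'opening': 0.08694872884039676}
scene {'K': array([[410.12363218,   0.        , 318.05492716],
       [  0.        , 410.12363218, 204.74318036],
       [  0.        ,   0.        ,   1.        ]]), 'dist_coeffs': array([-0.02686199,  0.        ,  0.        ,  0.        ,  0.        ]), 'origin': array([1.07054322, 0.33150369, 0.98039959]), 'attitude': array([[-0.45692654,  0.713917  , -0.53060404],
       [ 0.8893964 ,  0.3573884 , -0.28503961],
       [-0.01386289, -0.60215949, -0.79825545]])}
top {'K': array([[414.21819533,   0.        , 313.60928062],
       [  0.        , 414.21819533, 192.35436906],
       [  0.        ,   0.        ,   1.        ]]), 'dist_coeffs': array([-0.02856722,  0.        ,  0.        ,  0.        ,  0.        ]), 'origin': array([0.24977244, 0.01590423, 1.51371538]), 'attitude': array([[ 0.00625722, -0.99295477,  0.11832866],
       [-0.99997901, -0.00601411,  0.00241147],
       [-0.00168284, -0.11834127, -0.99297156]])}
```

View pics/scene0.png

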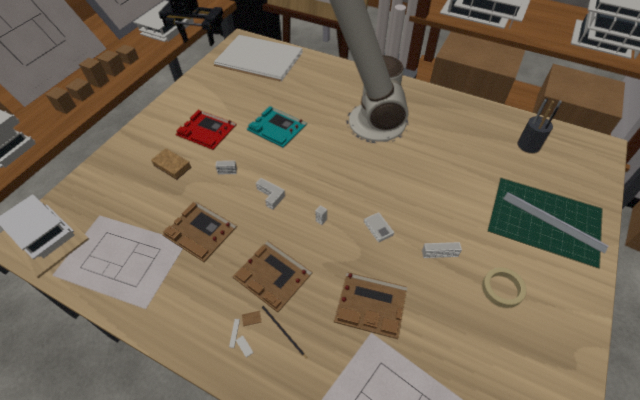

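View pics/top0.png

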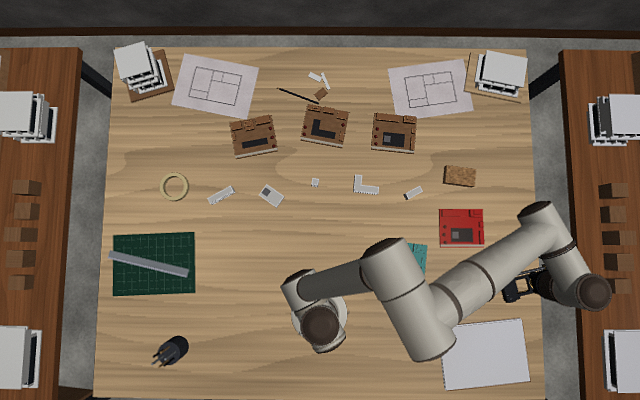

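The top view shows three brown boards: slab (255,136), L (326,125) and podium (395,132). The models are the slab (221,195), podium (271,195), tower (315,182), L (366,184) and short slab (412,193). I'll zoom in next.

```bash
python3 - <<'E'
import cv2
a=cv2.imread('pics/top0.png');cv2.imwrite('pics/t0a.png',cv2.resize(a[95:215,200:430],None,fx=3.4,fy=3.4,interpolation=cv2.INTER_CUBIC))
a=cv2.imread('pics/scene0.png');cv2.imwrite('pics/s0a.png',cv2.resize(a[150:340,150:470],None,fx=2.5,fy=2.5,interpolation=cv2.INTER_CUBIC))
E
```

```text
(no output)
```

View pics/t0a.png

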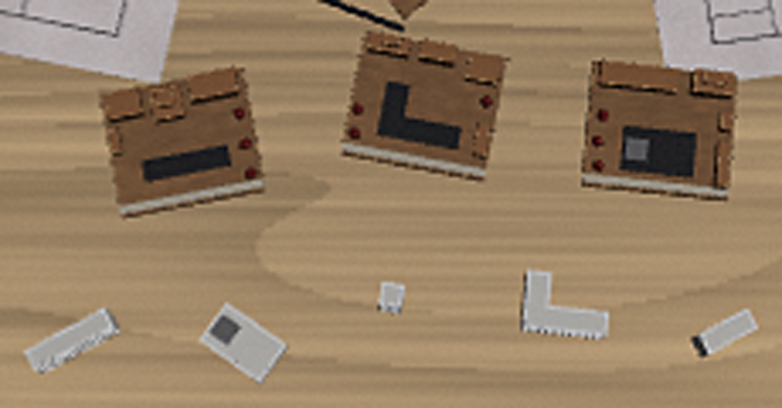

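View pics/s0a.png

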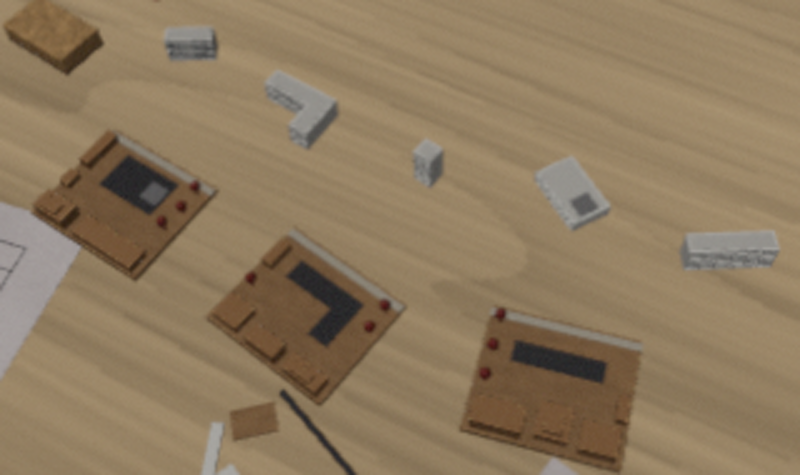

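```bash
cat > h.py <<'E'
import cv2,numpy as np
from plant import *
UP=8
def cast(name,px,z):
    p=camera_params(name);px=np.asarray(px,float).reshape(-1,1,2)
    u=cv2.undistortPoints(px,p['K'],p['dist_coeffs']).reshape(-1,2)
    r=np.c_[u,np.ones(len(u))]@p['attitude'].T
    o=p['origin'];return (o+r*((z-o[2])/r[:,2])[:,None])[:,:2]
def proj(name,P):
    p=camera_params(name);R=p['attitude'].T
    return cv2.projectPoints(np.asarray(P,float).reshape(-1,3),cv2.Rodrigues(R)[0],-R@p['origin'],p['K'],p['dist_coeffs'])[0].reshape(-1,2)
def mask_contours(im,roi,f):
    x0,y0,x1,y1=roi
    c=cv2.resize(im[y0:y1,x0:x1],None,fx=UP,fy=UP,interpolation=cv2.INTER_CUBIC)
    m=f(c).astype(np.uint8)*255
    cs,_=cv2.findContours(m,cv2.RETR_EXTERNAL,cv2.CHAIN_APPROX_NONE)
    cs=[k for k in cs if cv2.contourArea(k)>12*UP*UP]
    return sorted([((k.reshape(-1,2)+.5)/UP-.5+[x0,y0]) for k in cs],key=lambda k:-cv2.contourArea(k.astype(np.float32))),m
def rect(w):
    """centre mm, (short,long), heading of long axis deg in [-90,90)"""
    (c,s,a)=cv2.minAreaRect((w*1000).astype(np.float32)); 
    if s[0]>s[1]: L,S=s; ang=a
    else: L,S=s[1],s[0]; ang=a+90
    return np.array(c),(S,L),(ang+90)%180-90
E
python3 - <<'E'
from h import *
for n in ["top","scene"]:
    im=cv2.imread(f'pics/{n}0.png')
    R={'slab':(225,110,285,162),'l':(298,100,352,152),'pod':(368,108,422,158)} if n=='top' else {'slab':(330,270,410,340),'l':(230,240,318,315),'pod':(160,198,240,262)}
    for k,r in R.items():
        cs,m=mask_contours(im,r,lambda c:c.max(2)<72)
        for w in cs[:2]:
            W=cast(n,w,.008);M=cv2.moments((W*1000).astype(np.float32))
            print(n,'foot',k,rect(W),'cent',M['m10']/M['m00'],M['m01']/M['m00'],'area',M['m00'])
    R={'slab':(203,178,240,208),'pod':(253,178,290,210),'tower':(306,174,325,192),'l':(348,170,384,200),'short':(400,182,428,204)} if n=='top' else {'slab':(418,238,468,262),'pod':(360,208,398,245),'tower':(311,202,332,228),'l':(250,174,290,212),'short':(210,155,242,178)}
    hs=dict(slab=.037,pod=.016,tower=.051,l=.030,short=.037)
    for k,r in R.items():
        x0,y0,x1,y1=r;c=im[y0:y1,x0:x1]
        hsv=cv2.cvtColor(c,cv2.COLOR_BGR2HSV);mm=hsv[...,1]<50
        print(n,k,'gray pcts',np.percentile(c.max(2)[mm],[5,25,50,75,95]))
        z=hs[k]
        cs,m=mask_contours(im,r,lambda c:(cv2.cvtColor(c,cv2.COLOR_BGR2HSV)[...,1]<50)&(c.max(2)>158))
        for w in cs[:2]:
            W=cast(n,w,z);M=cv2.moments((W*1000).astype(np.float32));print('   roof',rect(W),'cent',M['m10']/M['m00'],M['m01']/M['m00'],'area',M['m00'])
        big=cv2.resize(c,None,fx=8,fy=8,interpolation=cv2.INTER_CUBIC)
        for w in cs: cv2.polylines(big,[((w-[x0,y0]+.5)*8).astype(int)],1,(0,0,255),1)
        cv2.imwrite(f'pics/{n}_{k}.png',big)
E
python3 - <<'E'
import cv2,numpy as np
ims=[cv2.imread(f'pics/{n}_{k}.png') for n in['top','scene'] for k in['slab','pod','tower','l','short']]
C=np.zeros((600,800,3),np.uint8);
for i,a in enumerate(ims):
    s=min(160/a.shape[1],300/a.shape[0],1);a=cv2.resize(a,None,fx=s,fy=s);r,c=divmod(i,5);C[r*300:r*300+a.shape[0],c*160:c*160+a.shape[1]]=a
cv2.imwrite('pics/m.png',C)
E
```

```text
top foot slab (array([614.30255127, 241.09924316]), (25.916473388671875, 97.36604309082031), -78.32830905914307) cent 614.3561979700208 241.25566463273907 area 2301.609851797577
top foot slab (array([687.72583008, 211.61181641]), (7.138886451721191, 54.634159088134766), -78.79117774963379) cent 687.6303499320492 211.57297034299953 area 289.4997607287951
top foot l (array([669.23248291, -16.74000549]), (63.723567962646484, 92.4010238647461), 78.7535171508789) cent 662.2140791696213 -6.042878799064213 area 3276.236959678387
top foot l (array([775.15759277,  23.5688324 ]), (9.29269790649414, 42.60315704345703), 70.5860366821289) cent 773.9547462021538 22.541800634870327 area 253.5153218148771
top foot pod (array([ 630.39263916, -275.02828979]), (52.62526321411133, 82.575439453125), 83.91345977783203) cent 630.6476508663003 -275.23244452584663 area 4044.4671114459634
top foot pod (array([ 701.07904053, -252.47442627]), (7.159907817840576, 87.31034851074219), 83.9818115234375) cent 700.9874287908193 -252.32424280632642 area 373.5020545562729
top slab gray pcts [136.5  163.   165.   176.  
[... 2053 characters left out ...]
8555), -5.756431579589844) cent 703.5986381721634 -319.25529075671665 area 249.51743804849684
scene slab gray pcts [108. 123. 144. 149. 160.]
   roof (array([410.97949219, 363.04702759]), (22.62510108947754, 77.38326263427734), -63.414045333862305) cent 402.5096213454988 367.74046133371627 area 199.81658786954358
scene pod gray pcts [ 93. 139. 149. 150. 157.]
scene tower gray pcts [ 84.7 106.  130.  147.5 158. ]
scene l gray pcts [ 84.   122.   145.   148.   157.85]
   roof (array([ 429.05197144, -171.7578125 ]), (11.084749221801758, 87.74290466308594), -88.71032214164734) cent 429.02595654838393 -176.3366982985372 area 163.13392259413376
scene short gray pcts [ 80.6  98.  114.  145.  151.4]
```

View pics/m.png

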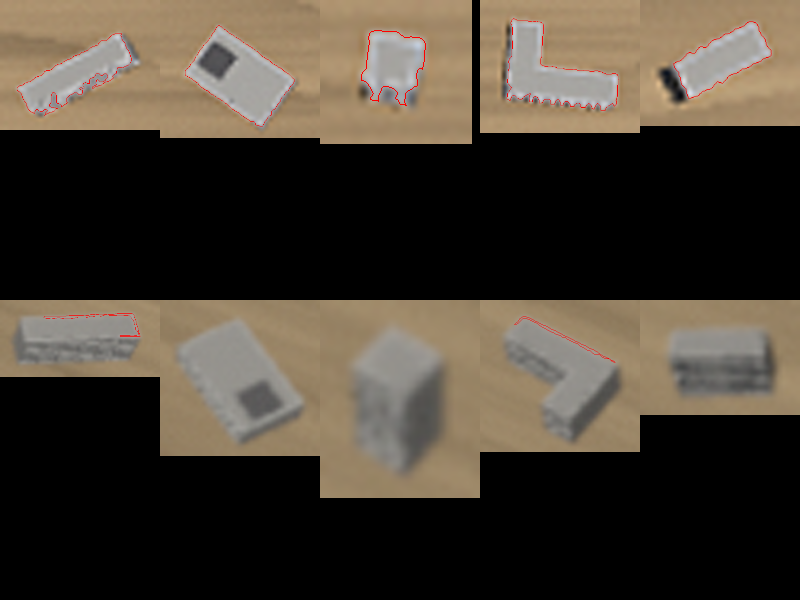

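Footprints from the two views agree to 1–2 mm. The roofs need a lower threshold in the scene view.

```bash
python3 - <<'E'
from h import *
n='scene';im=cv2.imread(f'pics/{n}0.png')
R={'slab':(418,238,468,262),'pod':(360,208,398,245),'tower':(311,202,332,228),'l':(250,174,290,212),'short':(210,155,242,178)}
hs=dict(slab=.037,pod=.016,tower=.051,l=.030,short=.037)
T=np.zeros((300,800,3),np.uint8)
for i,(k,r) in enumerate(R.items()):
    x0,y0,x1,y1=r;c=im[y0:y1,x0:x1]
    cs,m=mask_contours(im,r,lambda c:(cv2.cvtColor(c,cv2.COLOR_BGR2HSV)[...,1]<45)&(c.max(2)>(132 if k!='pod' else 125)))
    for w in cs[:1]:
        W=cast(n,w,hs[k]);M=cv2.moments((W*1000).astype(np.float32));print(k,rect(W),'cent',M['m10']/M['m00'],M['m01']/M['m00'],'area',M['m00'])
    big=cv2.resize(c,None,fx=8,fy=8,interpolation=cv2.INTER_CUBIC)
    for w in cs[:1]: cv2.polylines(big,[((w-[x0,y0]+.5)*8).astype(int)],1,(0,0,255),1)
    s=min(160/big.shape[1],1);big=cv2.resize(big,None,fx=s,fy=s);T[:big.shape[0],i*160:i*160+big.shape[1]]=big
cv2.imwrite('pics/m2.png',T)
# top far/outer edges via roof seg
E
```

```text
slab (array([420.57211304, 355.33657837]), (29.245351791381836, 98.91908264160156), -61.07993507385254) cent 418.6933874031338 355.1415722736815 area 2374.631460441742
pod (array([421.36065674, 173.59957886]), (58.308834075927734, 86.03280639648438), 55.15480422973633) cent 420.3619954618309 172.4531598147651 area 4549.065713239368
tower (array([467.84603882,  13.90420532]), (25.834125518798828, 31.089555740356445), -10.532196044921875) cent 465.54538657667354 13.737694165192229 area 597.1542426813612
l (array([ 460.09484863, -172.70144653]), (65.2702865600586, 90.93196105957031), 83.03421783447266) cent 451.5927333049994 -162.66765729338962 area 3276.4686724146595
short (array([ 428.36193848, -341.69140625]), (25.632925033569336, 60.32124710083008), -58.27272605895996) cent 428.624411734169 -342.55819145120665 area 1253.959000684321
```

View pics/m2.png

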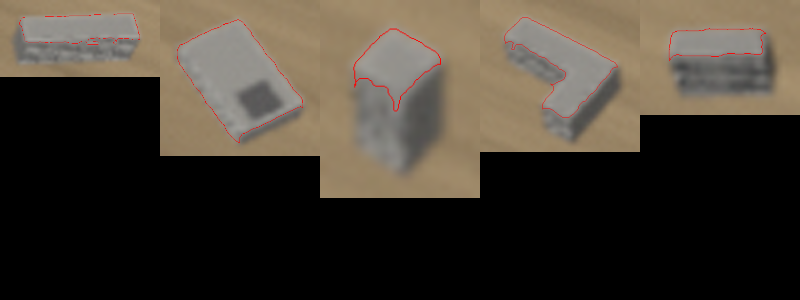

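```bash
cat > pl.py <<'E'
import sys,numpy as np,json
# usage: pl.py from(x y z h) to(x y z h)  mm, deg ; prints tool shift in m, roll deg
def shift(a,b):
    h=np.radians(a[3]);R=np.array([[0,0,-1],[np.cos(h),np.sin(h),0],[np.sin(h),-np.cos(h),0]])
    return R@(np.array(b[:3])-a[:3])/1000, -(b[3]-a[3])
def pose(a,s,roll):
    h=np.radians(a[3]);R=np.array([[0,0,-1],[np.cos(h),np.sin(h),0],[np.sin(h),-np.cos(h),0]])
    return np.r_[np.array(a[:3])+1000*R.T@np.array(s),a[3]-roll]
def meas():
    from plant import get_state
    s=get_state();y=s['ee_rot'][:,1];return np.round(np.r_[s['tcp_pos']*1000,np.degrees(np.arctan2(y[1],y[0]))],2)
if __name__=='__main__':
    v=list(map(float,sys.argv[1:]));s,r=shift(v[:4],v[4:8]);print(np.round(s,4),round(r,2))
E
python3 pl.py 141 -609 223 103.05  441.5 -174.3 100 173.5
```

```text
[0.123  0.3556 0.3909] -70.45
```

Call:
servo_tool(
  commands=[0.087, 0.123, 0.3556, 0.3909, -70.45, 0.087, 0.123, 0.3556, 0.3909, -70.45, 0.087, 0.123, 0.3556, 0.3909, -70.45, 0.087, 0.123, 0.3556, 0.3909, -70.45, 0.087, 0.123, 0.3556, 0.3909, -70.45, 0.087, 0.123, 0.3556, 0.3909, -70.45, 0.087, 0.123, 0.3556, 0.3909, -70.45, 0.087, 0.123, 0.3556, 0.3909, -70.45, 0.087, 0.123, 0.3556, 0.3909, -70.45, 0.087, 0.123, 0.3556, 0.3909, -70.45, 0.087, 0.123, 0.3556, 0.3909, -70.45, 0.087, 0.123, 0.3556, 0.3909, -70.45],
  grip_force=12,
)

```text
time: 1.1
tcp_pos: [0.4186, -0.2063, 0.1088]
ee_rot: [[0.0, -0.994, 0.113], [0.0, 0.113, 0.994], [-1.0, -0.0, 0.0]]
force: [0.9, -1.2, 0.5]
opening: 0.087
```

Call:
servo_tool(
  commands=[0.087, 0, 0, 0, 0, 0.087, 0, 0, 0, 0, 0.087, 0, 0, 0, 0],
)

```text
time: 1.35
tcp_pos: [0.4178, -0.2081, 0.109]
ee_rot: [[-0.001, -0.994, 0.112], [0.0, 0.112, 0.994], [-1.0, 0.001, 0.0]]
force: [-0.5, -0.1, 0.2]
opening: 0.0871
```

```bash
python3 - <<'E'
from pl import *
m=meas();print(m)
for z in(100,5):print(np.round(shift(m,[441.5,-174.3,z,173.5])[0],4),round(shift(m,[0,0,0,173.5])[1],2))
E
```

```text
[ 417.76 -208.06  108.95  173.54]
[ 0.009  -0.0198  0.0362] 0.04
[ 0.104  -0.0198  0.0362] 0.04
```

Call:
servo_tool(
  commands=[0.087, 0.009, -0.0198, 0.0362, 0, 0.087, 0.009, -0.0198, 0.0362, 0, 0.087, 0.04, -0.0198, 0.0362, 0, 0.087, 0.07, -0.0198, 0.0362, 0, 0.087, 0.095, -0.0198, 0.0362, 0, 0.087, 0.104, -0.0198, 0.0362, 0, 0.087, 0.104, -0.0198, 0.0362, 0, 0.02, 0.104, -0.0198, 0.0362, 0, 0.02, 0.104, -0.0198, 0.0362, 0, 0.02, 0.104, -0.0198, 0.0362, 0, 0.02, 0.104, -0.0198, 0.0362, 0, 0.02, 0.104, -0.0198, 0.0362, 0],
)

```text
time: 2.35
tcp_pos: [0.4425, -0.1746, 0.0062]
ee_rot: [[0.002, -0.994, 0.113], [-0.0, 0.113, 0.994], [-1.0, -0.002, 0.0]]
force: [-0.6, -0.5, 0.4]
opening: 0.0615
```

Call:
servo_tool(
  commands=[0.02, 0, 0, 0, 0, 0.02, 0, 0, 0, 0],
)

```text
time: 2.52
tcp_pos: [0.442, -0.1745, 0.0056]
ee_rot: [[0.001, -0.994, 0.113], [-0.0, 0.113, 0.994], [-1.0, -0.001, 0.0]]
force: [-0.4, 0.6, 1.0]
opening: 0.0482
```

Call:
servo_tool(
  commands=[0.02, 0, 0, 0, 0, 0.02, 0, 0, 0, 0, 0.02, 0, 0, 0, 0, 0.02, 0, 0, 0, 0, 0.02, 0, 0, 0, 0],
)

```text
time: 2.93
tcp_pos: [0.4419, -0.1745, 0.0052]
ee_rot: [[0.0, -0.994, 0.113], [0.0, 0.113, 0.994], [-1.0, -0.0, 0.0]]
force: [0.7, 0.2, -1.2]
opening: 0.0257
```

```bash
python3 - <<'E'
from h import *
im,d=grab_frame('scene');cv2.imwrite('pics/s1.png',im)
cv2.imwrite('pics/s1a.png',cv2.resize(im[100:300,180:400],None,fx=3,fy=3,interpolation=cv2.INTER_CUBIC))
E
```

```text
(no output)
```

View pics/s1a.png

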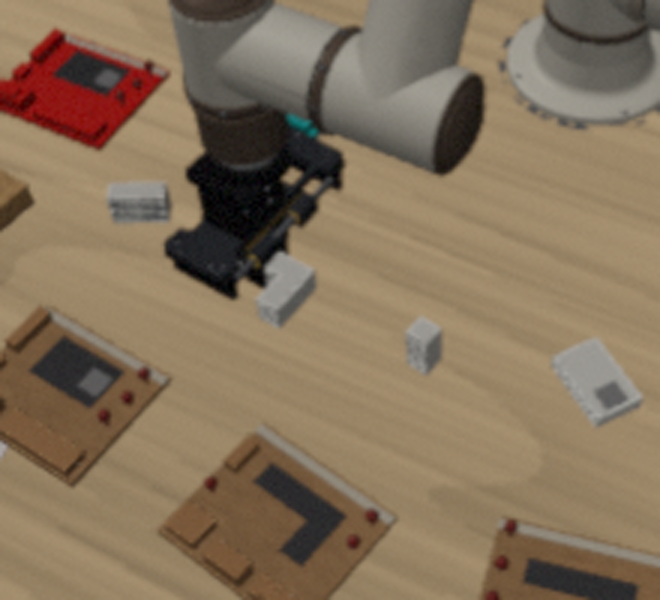

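L held at 25.7 mm. Next I lift it and carry it over its board.

```bash
python3 - <<'E'
from pl import *
a=[441.6,-174.4,5,173.5]
print(shift(a,[651.3,-17.8,55,168.85]))
E
```

```text
(array([-0.05      , -0.19062439,  0.17933207]), 4.650000000000006)
```

Call:
servo_tool(
  commands=[0.02, -0.02, 0, 0, 0, 0.02, -0.05, 0, 0, 0, 0.02, -0.05, -0.019, 0.018, 0, 0.02, -0.05, -0.042, 0.04, 1, 0.02, -0.05, -0.067, 0.063, 2, 0.02, -0.05, -0.092, 0.086, 3, 0.02, -0.05, -0.117, 0.11, 4, 0.02, -0.05, -0.142, 0.133, 4.65, 0.02, -0.05, -0.166, 0.156, 4.65, 0.02, -0.05, -0.183, 0.172, 4.65, 0.02, -0.05, -0.1906, 0.1793, 4.65, 0.02, -0.05, -0.1906, 0.1793, 4.65],
)

```text
time: 3.98
tcp_pos: [0.6527, -0.0165, 0.0543]
ee_rot: [[-0.0, -0.981, 0.192], [0.0, 0.192, 0.981], [-1.0, 0.0, -0.0]]
force: [-0.2, -0.0, -0.7]
opening: 0.0257
```

Call:
servo_tool(
  commands=[0.02, 0, 0, 0, 0, 0.02, 0, 0, 0, 0],
)

```text
time: 4.15
tcp_pos: [0.6499, -0.0188, 0.0547]
ee_rot: [[-0.002, -0.981, 0.194], [-0.0, 0.194, 0.981], [-1.0, 0.002, -0.001]]
force: [-0.2, 0.4, -0.8]
opening: 0.0259
```

```bash
python3 - <<'E'
from h import *
from pl import meas
print(meas())
for n in['scene','top']:
    im,d=grab_frame(n);cv2.imwrite(f'pics/{n}2.png',im);np.save(f'pics/{n}2.npy',d)
a=cv2.imread('pics/scene2.png')[200:330,210:350];b=cv2.imread('pics/top2.png')[90:170,285:365]
cv2.imwrite('pics/c2.png',np.hstack([cv2.resize(a,(420,390),interpolation=2),cv2.resize(b,(380,390),interpolation=2)]))
E
```

```text
[649.92 -18.8   54.74 168.79]
```

View pics/c2.png

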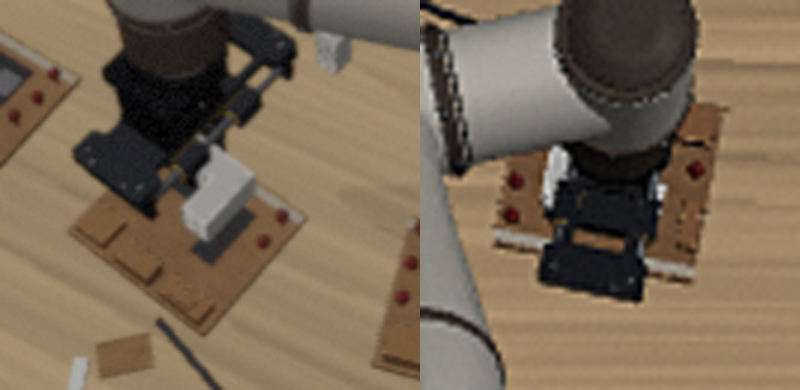

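Call:
servo_tool(
  commands=[0.02, 0, 0, 0, 0, 0.02, 0.012, 0, 0, 0, 0.02, 0.025, 0, 0, 0, 0.02, 0.033, 0, 0, 0, 0.02, 0.038, 0, 0, 0, 0.02, 0.0405, 0, 0, 0, 0.02, 0.0415, 0, 0, 0, 0.02, 0.0415, 0, 0, 0],
)

```text
time: 4.92
tcp_pos: [0.6518, -0.0179, 0.0137]
ee_rot: [[0.0, -0.981, 0.193], [-0.0, 0.193, 0.981], [-1.0, -0.0, 0.0]]
force: [1.1, 0.4, -0.4]
opening: 0.0259
```

```bash
python3 - <<'E'
from h import *
from pl import meas
print(meas(),get_state()['force'])
E
```

```text
[651.76 -17.95  13.73 168.86] [ 1.05651775  0.35895852 -0.36166345]
```

Call:
servo_tool(
  commands=[0.02, 0.0008, 0, 0, 0, 0.02, 0.0008, 0, 0, 0, 0.05, 0.0008, 0, 0, 0, 0.05, 0.0008, 0, 0, 0, 0.05, 0.0008, 0, 0, 0, 0.05, -0.02, 0, 0, 0, 0.05, -0.05, 0, 0, 0, 0.05, -0.05, 0, 0, 0],
)

```text
time: 5.58
tcp_pos: [0.6556, -0.0177, 0.0698]
ee_rot: [[0.011, -0.981, 0.192], [0.0, 0.192, 0.981], [-1.0, -0.011, 0.002]]
force: [1.0, -0.3, 1.6]
opening: 0.0488
```

```bash
python3 pl.py 651.3 -17.8 63.5 168.85 417 355 100 209.1
```

```text
[-0.0365  0.302   0.3205] -40.25
```

Call:
servo_tool(
  commands=[0.06, -0.0365, 0, 0, 0, 0.087, -0.0365, 0.022, 0.023, -4, 0.087, -0.0365, 0.048, 0.051, -8, 0.087, -0.0365, 0.076, 0.081, -12, 0.087, -0.0365, 0.104, 0.111, -16, 0.087, -0.0365, 0.132, 0.141, -20, 0.087, -0.0365, 0.16, 0.171, -25, 0.087, -0.0365, 0.188, 0.201, -30, 0.087, -0.0365, 0.216, 0.231, -35, 0.087, -0.0365, 0.244, 0.26, -40.25, 0.087, -0.0365, 0.27, 0.287, -40.25, 0.087, -0.0365, 0.29, 0.308, -40.25],
)

```text
time: 6.58
tcp_pos: [0.4251, 0.3428, 0.1008]
ee_rot: [[0.001, -0.873, -0.488], [0.001, -0.488, 0.873], [-1.0, -0.002, 0.001]]
force: [0.2, -0.3, -0.4]
opening: 0.0863
```

```bash
python3 - <<'E'
from h import *
from pl import *
print(pose([651.3,-17.8,63.5,168.85],[-.0365,.29,.308],-40.25),meas())
a=pose([651.3,-17.8,63.5,168.85],[-.0365,.29,.308],-40.25)
print(shift(a,[417,355,9,209.1]))
for n in['scene','top']:
    im,d=grab_frame(n);cv2.imwrite(f'pics/{n}3.png',im);np.save(f'pics/{n}3.npy',d)
a=cv2.imread('pics/scene3.png')[220:330,220:340];b=cv2.imread('pics/top3.png')[95:160,290:365]
cv2.imwrite('pics/c3.png',np.hstack([cv2.resize(a,(420,390),interpolation=2),cv2.resize(b,(380,390),interpolation=2)]))
E
```

```text
[426.33445347 340.46596667 100.         209.1       ] [ 425.08  342.77  100.81 -150.78]
(array([0.091     , 0.00108777, 0.01723911]), np.float64(-0.0))
```

View pics/c3.png

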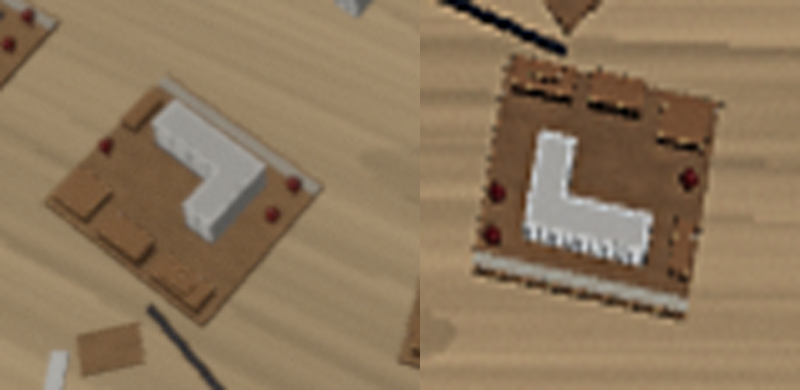

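The L covers its footprint in both views. I'll check it numerically.

```bash
cat > chk.py <<'E'
from h import *
def roof(n,im,roi,z,thr,save=None,nc=1,inv=False):
    f=lambda c:(cv2.cvtColor(c,cv2.COLOR_BGR2HSV)[...,1]<55)&(c.max(2)>thr)
    cs,m=mask_contours(im,roi,f)
    x0,y0,x1,y1=roi;big=cv2.resize(im[y0:y1,x0:x1],None,fx=8,fy=8,interpolation=2)
    for w in cs[:nc]:
        W=cast(n,w,z);M=cv2.moments((W*1000).astype(np.float32));c,s,a=rect(W)
        print(n,np.round(c,1),np.round(s,1),round(a,2),'cent',round(M['m10']/M['m00'],1),round(M['m01']/M['m00'],1),'area',round(M['m00']))
        cv2.polylines(big,[((w-[x0,y0]+.5)*8).astype(int)],1,(0,0,255),1)
    if save: cv2.imwrite(save,cv2.resize(big,None,fx=min(1,400/big.shape[1]),fy=min(1,400/big.shape[1])))
E
python3 - <<'E'
from chk import *
for t in(120,130,138):roof('scene',cv2.imread('pics/scene3.png'),(255,240,305,295),.038,t,f'pics/k3s{t}.png')
for t in(160,175):roof('top',cv2.imread('pics/top3.png'),(305,115,352,142),.038,t,'pics/k3t.png')
a=cv2.imread('pics/k3s130.png');b=cv2.imread('pics/k3t.png');C=np.zeros((max(a.shape[0],b.shape[0]),800,3),np.uint8);C[:a.shape[0],:a.shape[1]]=a;C[:b.shape[0],400:400+b.shape[1]]=b;cv2.imwrite('pics/k3.png',C)
E
```

```text
scene [669.1 -14.6] [ 82.9 134.1] 79.29 cent 658.5 -8.3 area 5344
scene [668.6 -14.8] [ 81.9 133.6] 79.29 cent 657.9 -8.5 area 5201
scene [668.5 -15.1] [ 81.2 132.7] 79.51 cent 659.1 -7.9 area 4674
top [665.4 -14.8] [69.1 90.6] 78.83 cent 659.7 -4.7 area 3201
```

View pics/k3.png

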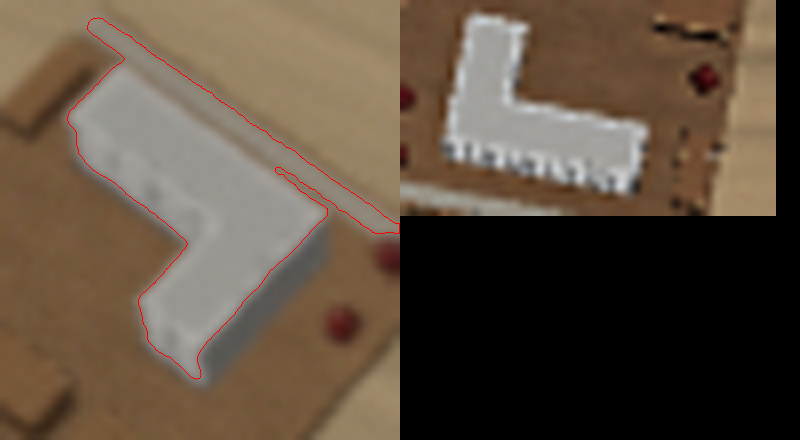

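```bash
python3 - <<'E'
from h import *
W=cast('scene',[[295.25,266],[279.5,283.25],[270.1,247.6]],.038)*1000
a=np.radians(-11.15);u=np.array([np.cos(a),np.sin(a)]);v=np.array([-u[1],u[0]])
c=np.array([670.15,-17.78])
print(W,'v',(W-c)@v,'u',(W-c)@u)
E
```

```text
[[647.41266126  32.99789555]
 [708.22421235  21.36071604]
 [629.2842322  -54.10972624]] v [ 45.42252     45.76463086 -43.54652656] u [-32.12749487  29.78657182 -33.06901889]
```

Call:
servo_tool(
  commands=[0.087, 0, 0.0011, 0.0172, 0, 0.087, 0, 0.0011, 0.0172, 0, 0.087, 0.03, 0.0011, 0.0172, 0, 0.087, 0.06, 0.0011, 0.0172, 0, 0.08, 0.082, 0.0011, 0.0172, 0, 0.07, 0.091, 0.0011, 0.0172, 0, 0.06, 0.091, 0.0011, 0.0172, 0, 0.018, 0.091, 0.0011, 0.0172, 0, 0.018, 0.091, 0.0011, 0.0172, 0, 0.018, 0.091, 0.0011, 0.0172, 0, 0.018, 0.091, 0.0011, 0.0172, 0, 0.018, 0.091, 0.0011, 0.0172, 0],
)

```text
time: 7.68
tcp_pos: [0.4176, 0.3553, 0.0103]
ee_rot: [[0.001, -0.874, -0.486], [0.002, -0.486, 0.874], [-1.0, -0.002, 0.001]]
force: [0.1, 0.5, -0.1]
opening: 0.0416
```

Call:
servo_tool(
  commands=[0.018, 0, 0, 0, 0, 0.018, 0, 0, 0, 0, 0.018, 0, 0, 0, 0, 0.018, 0, 0, 0, 0],
)

```text
time: 8.02
tcp_pos: [0.4174, 0.3551, 0.0095]
ee_rot: [[0.001, -0.874, -0.487], [0.0, -0.487, 0.874], [-1.0, -0.001, 0.0]]
force: [-0.4, -0.3, 2.2]
opening: 0.024
```

```bash
python3 pl.py 417 355 9 209.1 615.7 240.4 60 191.55
```

```text
[-0.051  -0.1179 -0.1968] 17.55
```

Call:
servo_tool(
  commands=[0.018, -0.02, 0, 0, 0, 0.018, -0.051, 0, 0, 0, 0.018, -0.051, -0.011, -0.018, 2, 0.018, -0.051, -0.026, -0.043, 4, 0.018, -0.051, -0.042, -0.07, 7, 0.018, -0.051, -0.058, -0.097, 10, 0.018, -0.051, -0.074, -0.124, 13, 0.018, -0.051, -0.09, -0.15, 16, 0.018, -0.051, -0.104, -0.174, 17.55, 0.018, -0.051, -0.114, -0.19, 17.55, 0.018, -0.051, -0.1179, -0.1968, 17.55, 0.018, -0.051, -0.1179, -0.1968, 17.55],
)

```text
time: 9.02
tcp_pos: [0.6168, 0.2389, 0.0594]
ee_rot: [[-0.001, -0.98, -0.198], [-0.0, -0.198, 0.98], [-1.0, 0.001, -0.0]]
force: [0.1, -0.1, -0.7]
opening: 0.024
```

Call:
servo_tool(
  commands=[0.018, 0, 0, 0, 0, 0.018, 0, 0, 0, 0, 0.018, 0.012, 0, 0, 0, 0.018, 0.025, 0, 0, 0, 0.018, 0.034, 0, 0, 0, 0.018, 0.039, 0, 0, 0, 0.018, 0.0415, 0, 0, 0, 0.018, 0.043, 0, 0, 0, 0.018, 0.043, 0, 0, 0],
)

```text
time: 9.77
tcp_pos: [0.616, 0.2406, 0.0176]
ee_rot: [[0.001, -0.98, -0.201], [0.0, -0.201, 0.98], [-1.0, -0.001, 0.0]]
force: [-0.3, 0.1, -0.6]
opening: 0.0236
```

```bash
python3 - <<'E'
from h import *
from pl import meas
print(meas(),get_state()['force'])
im,d=grab_frame('scene');cv2.imwrite('pics/s4.png',im)
im2,d=grab_frame('top');cv2.imwrite('pics/t4.png',im2)
a=im[250:345,310:420];b=im2[100:170,215:300]
cv2.imwrite('pics/c4.png',np.hstack([cv2.resize(a,(420,390),interpolation=2),cv2.resize(b,(380,390),interpolation=2)]))
E
```

```text
[ 616.02  240.59   17.65 -168.41] [-0.25202536  0.14804174 -0.56648172]
```

View pics/c4.png

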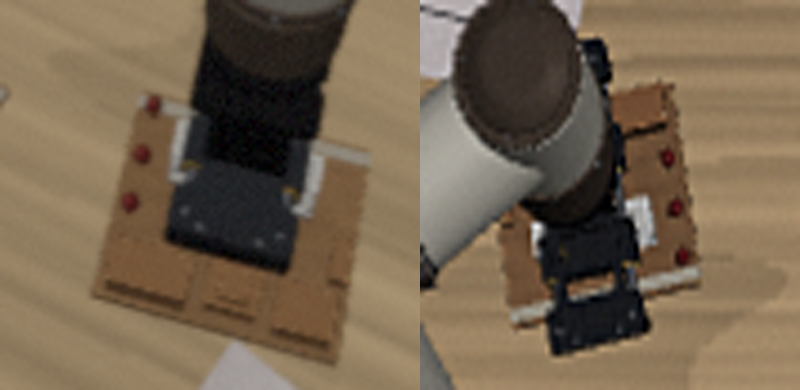

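Call:
servo_tool(
  commands=[0.018, 0.0008, 0, 0, 0, 0.018, 0.0008, 0, 0, 0, 0.05, 0.0008, 0, 0, 0, 0.05, 0.0008, 0, 0, 0, 0.05, 0.0008, 0, 0, 0, 0.05, 0.0008, 0, 0, 0, 0.05, -0.02, 0, 0, 0, 0.05, -0.05, 0, 0, 0, 0.05, -0.057, 0, 0, 0, 0.05, -0.057, 0, 0, 0],
)

```text
time: 10.7
tcp_pos: [0.6179, 0.2413, 0.0773]
ee_rot: [[0.006, -0.98, -0.201], [0.003, -0.201, 0.98], [-1.0, -0.006, 0.002]]
force: [-0.5, -0.3, -0.6]
opening: 0.0499
```

```bash
python3 pl.py 615.7 240.4 74 191.55 417.3 174.4 100 145.1;  python3 pl.py 615.7 240.4 74 191.55 417.3 174.4 3 145.1
```

```text
[-0.026   0.2076 -0.0249] 46.45
[ 0.071   0.2076 -0.0249] 46.45
```

Call:
servo_tool(
  commands=[0.087, -0.026, 0.02, -0.002, 0, 0.087, -0.026, 0.05, -0.006, 6, 0.087, -0.026, 0.085, -0.01, 12, 0.087, -0.026, 0.12, -0.014, 18, 0.087, -0.026, 0.155, -0.018, 25, 0.087, -0.026, 0.185, -0.022, 32, 0.087, -0.026, 0.202, -0.0242, 39, 0.087, -0.026, 0.2076, -0.0249, 46.45, 0.087, -0.026, 0.2076, -0.0249, 46.45, 0.087, -0.026, 0.2076, -0.0249, 46.45],
)

```text
time: 11.53
tcp_pos: [0.4174, 0.1742, 0.0998]
ee_rot: [[-0.0, -0.822, 0.569], [-0.0, 0.569, 0.822], [-1.0, 0.0, -0.0]]
force: [-0.0, 1.0, -0.5]
opening: 0.0867
```

```bash
python3 - <<'E'
from chk import *
from pl import meas
print(meas())
S,_=grab_frame('scene');T,_=grab_frame('top');cv2.imwrite('pics/s5.png',S);cv2.imwrite('pics/t5.png',T)
roof('scene',S,(335,280,405,325),.045,132,'pics/a.png');roof('top',T,(232,125,282,158),.045,160,'pics/b.png',2)
a=cv2.imread('pics/a.png');b=cv2.imread('pics/b.png');C=np.zeros((max(a.shape[0],b.shape[0]),800,3),np.uint8);C[:a.shape[0],:a.shape[1]]=a;C[:b.shape[0],400:400+b.shape[1]]=b;cv2.imwrite('pics/k5.png',C)
E
```

```text
[417.39 174.17  99.82 145.29]
scene [615.3 251.8] [ 51.1 122. ] -77.89 cent 616.0 244.7 area 4295
top [609.3 240.1] [33.1 96.6] -78.78 cent 612.2 240.2 area 2374
```

View pics/k5.png

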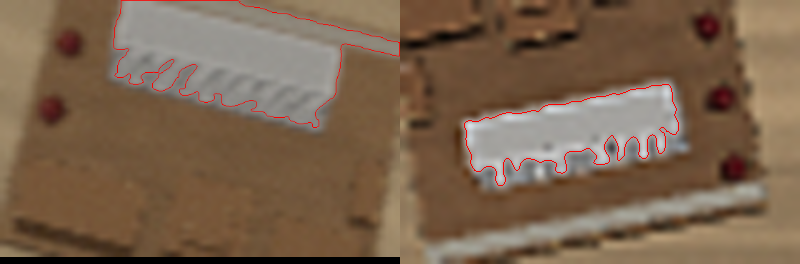

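View pics/s5.png

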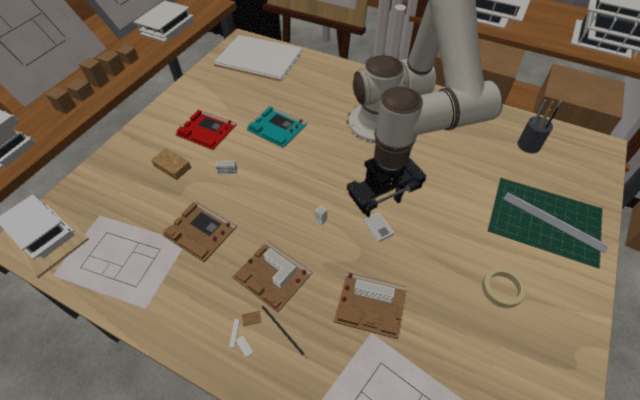

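The slab is within about 1 mm and 0.4° of its footprint. Next I grasp the podium.

Call:
servo_tool(
  commands=[0.087, 0.035, 0, 0, 0, 0.087, 0.065, 0, 0, 0, 0.087, 0.085, 0, 0, 0, 0.087, 0.095, 0, 0, 0, 0.087, 0.0975, 0, 0, 0, 0.087, 0.0975, 0, 0, 0, 0.044, 0.0975, 0, 0, 0, 0.044, 0.0975, 0, 0, 0, 0.044, 0.0975, 0, 0, 0, 0.044, 0.0975, 0, 0, 0, 0.044, 0.0975, 0, 0, 0, 0.044, 0.0975, 0, 0, 0],
)

```text
time: 12.63
tcp_pos: [0.4177, 0.1744, 0.003]
ee_rot: [[0.001, -0.82, 0.572], [0.001, 0.572, 0.82], [-1.0, -0.0, 0.001]]
force: [0.3, 0.6, -0.5]
opening: 0.0548
```

Call:
servo_tool(
  commands=[0.044, 0, 0, 0, 0, 0.044, 0, 0, 0, 0, 0.044, 0, 0, 0, 0],
)

```text
time: 12.88
tcp_pos: [0.4176, 0.1743, 0.0029]
ee_rot: [[0.0, -0.82, 0.572], [0.0, 0.572, 0.82], [-1.0, -0.0, 0.0]]
force: [-0.4, -0.2, 2.5]
opening: 0.0498
```

```bash
python3 pl.py 417.3 174.4 2.5 145.1 631.2 -276.2 60 173.85
```

```text
[-0.0575 -0.4332 -0.2472] -28.75
```

Call:
servo_tool(
  commands=[0.044, -0.02, 0, 0, 0, 0.044, -0.055, 0, 0, 0, 0.044, -0.09, 0, 0, 0, 0.044, -0.0975, -0.015, -0.009, 0, 0.044, -0.0975, -0.04, -0.023, -2, 0.044, -0.0975, -0.07, -0.04, -5, 0.044, -0.0975, -0.1, -0.057, -8, 0.044, -0.0975, -0.13, -0.074, -11, 0.044, -0.0975, -0.16, -0.091, -14, 0.044, -0.0975, -0.19, -0.108, -17, 0.044, -0.0975, -0.22, -0.126, -20, 0.044, -0.0975, -0.25, -0.143, -23],
)

```text
time: 13.88
tcp_pos: [0.5407, -0.0878, 0.0998]
ee_rot: [[-0.001, -0.979, 0.204], [0.0, 0.204, 0.979], [-1.0, 0.001, -0.0]]
force: [-0.1, 0.5, -0.6]
opening: 0.05
```

```bash
python3 - <<'E'
from pl import *
a=pose([417.3,174.4,2.5,145.1],[-.0975,-.25,-.143],-23);print(a,meas(),shift(a,[631.2,-276.2,60,173.85]))
E
```

```text
[540.52110907 -85.91818661 100.         168.1       ] [540.73 -87.81  99.75 168.23] (array([ 0.04      , -0.12796702, -0.1674941 ]), np.float64(-5.75))
```

Call:
servo_tool(
  commands=[0.044, 0, -0.018, -0.024, -2, 0.044, 0, -0.038, -0.05, -4, 0.044, 0, -0.058, -0.076, -5.75, 0.044, 0, -0.08, -0.104, -5.75, 0.044, 0, -0.1, -0.131, -5.75, 0.044, 0, -0.116, -0.152, -5.75, 0.044, 0, -0.125, -0.1635, -5.75, 0.044, 0, -0.128, -0.1675, -5.75, 0.044, 0.02, -0.128, -0.1675, -5.75, 0.044, 0.04, -0.128, -0.1675, -5.75, 0.044, 0.055, -0.128, -0.1675, -5.75, 0.044, 0.06, -0.128, -0.1675, -5.75],
)

```text
time: 14.88
tcp_pos: [0.6289, -0.2749, 0.0367]
ee_rot: [[-0.006, -0.994, 0.107], [0.002, 0.107, 0.994], [-1.0, 0.007, 0.002]]
force: [-0.7, -0.3, -1.2]
opening: 0.0499
```

Call:
servo_tool(
  commands=[0.044, 0.01, 0, 0, 0, 0.044, 0.019, 0, 0, 0, 0.044, 0.025, 0, 0, 0, 0.044, 0.0285, 0, 0, 0, 0.044, 0.0285, 0, 0, 0],
)

```text
time: 15.3
tcp_pos: [0.6316, -0.2762, 0.0115]
ee_rot: [[-0.0, -0.994, 0.107], [-0.0, 0.107, 0.994], [-1.0, 0.0, -0.0]]
force: [1.2, 0.3, -1.2]
opening: 0.0503
```

```bash
python3 - <<'E'
from h import *
from pl import meas
print(meas(),get_state()['force'])
im,d=grab_frame('scene');cv2.imwrite('pics/s6.png',im)
im2,d=grab_frame('top');cv2.imwrite('pics/t6.png',im2)
a=im[185:275,140:250];b=im2[95:170,355:440]
cv2.imwrite('pics/c6.png',np.hstack([cv2.resize(a,(420,390),interpolation=2),cv2.resize(b,(380,390),interpolation=2)]))
E
```

```text
[ 631.55 -276.25   11.54  173.87] [ 1.15532387  0.27035944 -1.16739201]
```

View pics/c6.png

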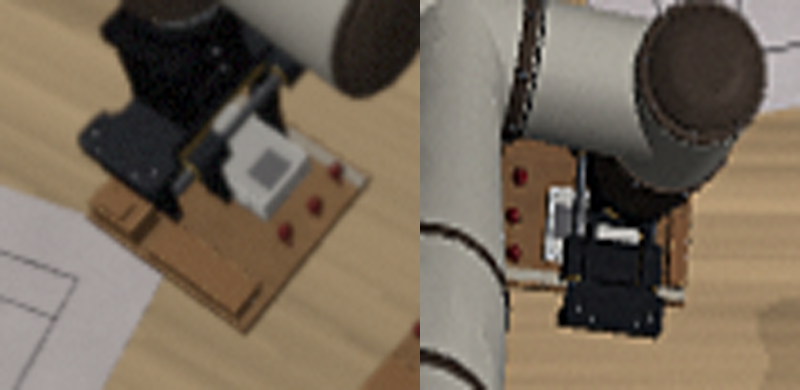

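Call:
servo_tool(
  commands=[0.044, 0.0009, 0, 0, 0, 0.044, 0.0009, 0, 0, 0, 0.066, 0.0009, 0, 0, 0, 0.066, 0.0009, 0, 0, 0, 0.066, 0.0009, 0, 0, 0, 0.066, -0.015, 0, 0, 0, 0.066, -0.05, 0, 0, 0, 0.066, -0.0885, 0, 0, 0, 0.066, -0.0885, 0, 0, 0],
)

```text
time: 16.15
tcp_pos: [0.6366, -0.2784, 0.1098]
ee_rot: [[0.015, -0.994, 0.105], [-0.006, 0.105, 0.994], [-1.0, -0.016, -0.005]]
force: [0.5, 0.4, 2.2]
opening: 0.0661
```

```bash
python3 pl.py 631.2 -276.2 100 173.85 464 15 120 169.8
```

```text
[-0.02    0.1974  0.2716] 4.05
```

Call:
servo_tool(
  commands=[0.066, -0.02, 0.012, 0.016, 0, 0.087, -0.02, 0.032, 0.044, 0, 0.087, -0.02, 0.055, 0.076, 1, 0.087, -0.02, 0.08, 0.11, 2, 0.087, -0.02, 0.104, 0.143, 3, 0.087, -0.02, 0.128, 0.176, 4.05, 0.087, -0.02, 0.152, 0.209, 4.05, 0.087, -0.02, 0.175, 0.241, 4.05, 0.087, -0.02, 0.191, 0.263, 4.05, 0.087, -0.02, 0.1974, 0.2716, 4.05, 0.087, -0.02, 0.1974, 0.2716, 4.05, 0.087, -0.02, 0.1974, 0.2716, 4.05],
)

```text
time: 17.15
tcp_pos: [0.4648, 0.0151, 0.1207]
ee_rot: [[0.001, -0.984, 0.176], [0.0, 0.176, 0.984], [-1.0, -0.001, 0.0]]
force: [0.2, -0.1, -0.2]
opening: 0.0865
```

```bash
python3 - <<'E'
from chk import *
from pl import meas
print(meas())
S,_=grab_frame('scene');T,_=grab_frame('top');cv2.imwrite('pics/s7.png',S);cv2.imwrite('pics/t7.png',T)
roof('scene',S,(178,204,228,248),.024,125,'pics/a.png');roof('top',T,(372,118,418,152),.024,155,'pics/b.png',1)
for n,im,roi in(('scene',S,(180,205,228,246)),('top',T,(374,120,416,150))):
    cs,m=mask_contours(im,roi,lambda c:(c.max(2)<115)&(cv2.cvtColor(c,cv2.COLOR_BGR2HSV)[...,1]<60))
    for w in cs: print(n,'sq',rect(cast(n,w,.024)))
a=cv2.imread('pics/a.png');b=cv2.imread('pics/b.png');C=np.zeros((max(a.shape[0],b.shape[0]),800,3),np.uint8);C[:a.shape[0],:a.shape[1]]=a;C[:b.shape[0],400:400+b.shape[1]]=b;cv2.imwrite('pics/k7.png',C)
E
```

```text
[464.83  15.11 120.67 169.88]
scene [ 628.1 -276.4] [ 65.5 116.1] 83.49 cent 626.5 -276.2 area 5338
top [ 628.1 -275.4] [54.5 81. ] 84.0 cent 628.4 -281.3 area 3155
scene sq (array([ 631.97375488, -253.78707886]), (23.68309211730957, 23.93744659423828), 84.04655456542969)
scene sq (array([ 638.72784424, -232.54425049]), (8.164849281311035, 55.33277130126953), -5.909477233886719)
top sq (array([ 632.70361328, -251.75706482]), (25.441041946411133, 25.876523971557617), 80.43630981445312)
```

View pics/k7.png

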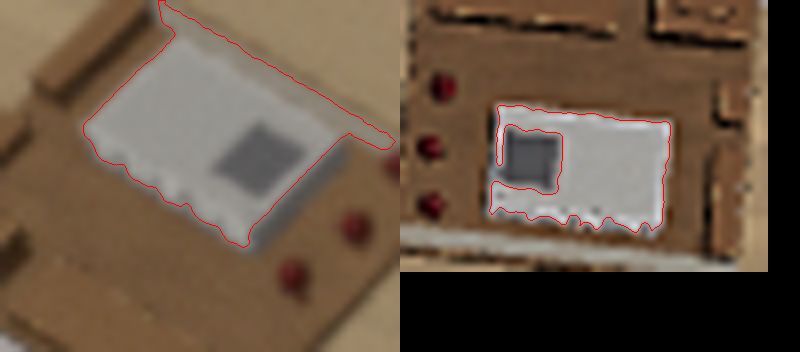

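The podium sits within about 1 mm, with the roof square over the printed one. Next I take the tower.

Call:
servo_tool(
  commands=[0.087, 0.035, 0, 0, 0, 0.08, 0.07, 0, 0, 0, 0.07, 0.098, 0, 0, 0, 0.06, 0.108, 0, 0, 0, 0.05, 0.108, 0, 0, 0, 0.018, 0.108, 0, 0, 0, 0.018, 0.108, 0, 0, 0, 0.018, 0.108, 0, 0, 0, 0.018, 0.108, 0, 0, 0, 0.018, 0.108, 0, 0, 0, 0.018, 0.108, 0, 0, 0, 0.018, 0.108, 0, 0, 0],
)

```text
time: 18.25
tcp_pos: [0.4646, 0.015, 0.0127]
ee_rot: [[0.001, -0.984, 0.177], [0.0, 0.177, 0.984], [-1.0, -0.001, 0.001]]
force: [-0.6, 1.0, 2.2]
opening: 0.0241
```

Call:
servo_tool(
  commands=[0.018, 0, 0, 0, 0, 0.018, 0, 0, 0, 0, 0.018, 0, 0, 0, 0],
)

```text
time: 18.5
tcp_pos: [0.4646, 0.015, 0.0127]
ee_rot: [[0.001, -0.984, 0.177], [0.0, 0.177, 0.984], [-1.0, -0.001, 0.0]]
force: [-1.1, 0.8, 5.7]
opening: 0.0238
```

```bash
python3 - <<'E'
from h import *
from pl import *
print(meas(),shift([464,15,12,169.8],[633.6,-252.8,90,173.85]))
im,d=grab_frame('scene');cv2.imwrite('pics/s8.png',im)
cv2.imwrite('pics/c8.png',cv2.resize(im[150:250,270:380],None,fx=4,fy=4,interpolation=2))
E
```

```text
[464.62  14.97  12.69 169.82] (array([-0.078     , -0.21434287, -0.23353401]), -4.049999999999983)
```

View pics/c8.png

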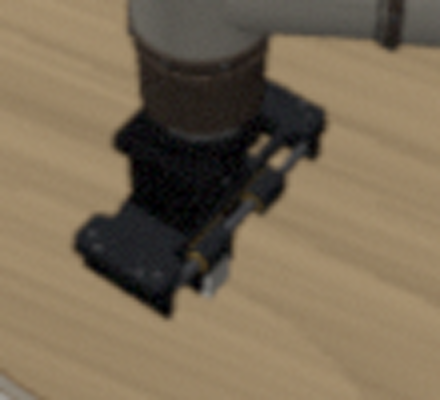

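Call:
servo_tool(
  commands=[0.018, -0.02, 0, 0, 0, 0.018, -0.05, 0, 0, 0, 0.018, -0.078, -0.01, -0.011, 0, 0.018, -0.078, -0.027, -0.03, -1, 0.018, -0.078, -0.048, -0.053, -2, 0.018, -0.078, -0.07, -0.077, -3, 0.018, -0.078, -0.093, -0.101, -4.05, 0.018, -0.078, -0.116, -0.126, -4.05, 0.018, -0.078, -0.139, -0.151, -4.05, 0.018, -0.078, -0.161, -0.175, -4.05, 0.018, -0.078, -0.182, -0.198, -4.05, 0.018, -0.078, -0.199, -0.217, -4.05],
)

```text
time: 19.55
tcp_pos: [0.6223, -0.236, 0.0892]
ee_rot: [[-0.001, -0.994, 0.108], [0.0, 0.108, 0.994], [-1.0, 0.001, 0.0]]
force: [0.0, 0.0, 0.1]
opening: 0.0239
```

```bash
python3 - <<'E'
from pl import *
a=pose([464,15,12,169.8],[-.078,-.199,-.217],-4.05);print(a,meas(),shift(a,[633.6,-252.8,39,173.85]))
E
```

```text
[ 621.42753734 -233.81031025   90.          173.85      ] [ 622.31 -235.95   89.22  173.79] (array([ 0.051     , -0.01413681, -0.01757634]), np.float64(2.842170943040401e-14))
```

Call:
servo_tool(
  commands=[0.018, 0, -0.008, -0.01, 0, 0.018, 0, -0.0128, -0.016, 0, 0.018, 0, -0.0141, -0.0176, 0, 0.018, 0, -0.0141, -0.0176, 0, 0.018, 0.015, -0.0141, -0.0176, 0, 0.018, 0.032, -0.0141, -0.0176, 0, 0.018, 0.044, -0.0141, -0.0176, 0, 0.018, 0.05, -0.0141, -0.0176, 0, 0.018, 0.051, -0.0141, -0.0176, 0, 0.018, 0.051, -0.0141, -0.0176, 0, 0.018, 0.051, -0.0141, -0.0176, 0],
)

```text
time: 20.47
tcp_pos: [0.6345, -0.2529, 0.0401]
ee_rot: [[0.001, -0.994, 0.106], [-0.001, 0.106, 0.994], [-1.0, -0.001, -0.0]]
force: [0.1, -0.6, -0.4]
opening: 0.0241
```

```bash
python3 - <<'E'
from h import *
from pl import *
print(meas(),get_state()['force'])
im,d=grab_frame('scene');cv2.imwrite('pics/s9.png',im)
cv2.imwrite('pics/c9.png',cv2.resize(im[180:270,150:250],None,fx=6,fy=6,interpolation=2))
E
```

```text
[ 634.51 -252.93   40.11  173.89] [ 0.12338929 -0.56507952 -0.3879806 ]
```

View pics/c9.png

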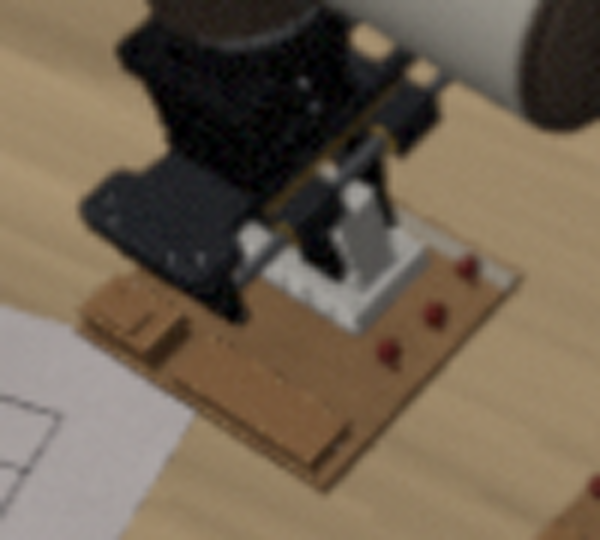

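Call:
servo_tool(
  commands=[0.018, 0.0015, 0.0004, 0, 0, 0.018, 0.0025, 0.0004, 0, 0, 0.018, 0.0032, 0.0004, 0, 0, 0.018, 0.0036, 0.0004, 0, 0, 0.018, 0.0036, 0.0004, 0, 0],
)

```text
time: 20.93
tcp_pos: [0.6338, -0.253, 0.0368]
ee_rot: [[0.001, -0.994, 0.107], [-0.0, 0.107, 0.994], [-1.0, -0.001, -0.0]]
force: [-1.6, 2.2, 4.7]
opening: 0.0239
```

Call:
servo_tool(
  commands=[0.018, 0, 0, 0, 0, 0.03, 0, 0, 0, 0, 0.045, 0, 0, 0, 0, 0.045, 0, 0, 0, 0, 0.045, 0, 0, 0, 0, 0.045, -0.015, 0, 0, 0, 0.045, -0.04, 0, 0, 0, 0.045, -0.075, 0, 0, 0, 0.045, -0.1, 0, 0, 0, 0.045, -0.1, 0, 0, 0],
)

```text
time: 21.77
tcp_pos: [0.6371, -0.2543, 0.1427]
ee_rot: [[0.012, -0.994, 0.106], [-0.004, 0.106, 0.994], [-1.0, -0.012, -0.003]]
force: [0.1, 0.1, 1.5]
opening: 0.0448
```

Call:
servo_tool(
  commands=[0.06, -0.03, 0.03, 0.02, 0, 0.06, -0.03, 0.065, 0.03, 0, 0.06, -0.03, 0.1, 0.06, 0, 0.06, -0.03, 0.13, 0.09, 0, 0.06, -0.03, 0.155, 0.12, 0, 0.06, -0.03, 0.17, 0.15, 0, 0.06, -0.03, 0.18, 0.17, 0, 0.06, -0.03, 0.18, 0.18, 0, 0.06, -0.03, 0.18, 0.18, 0],
)

```text
time: 22.52
tcp_pos: [0.4741, -0.0532, 0.166]
ee_rot: [[0.001, -0.995, 0.104], [0.0, 0.104, 0.995], [-1.0, -0.001, 0.0]]
force: [1.2, -0.4, 0.9]
opening: 0.0599
```

```bash
python3 - <<'E'
from h import *
from pl import *
print(meas(),get_state()['force'])
S,d=grab_frame('scene');cv2.imwrite('pics/s10.png',S)
T,d=grab_frame('top');cv2.imwrite('pics/t10.png',T)
cv2.imwrite('pics/c10.png',np.hstack([cv2.resize(S[190:270,150:245],(400,340),interpolation=2),cv2.resize(T[100:165,360:430],(366,340),interpolation=2)]))
E
```

```text
[474.12 -53.23 165.97 174.03] [ 1.20696771 -0.41183963  0.92698335]
```

View pics/c10.png

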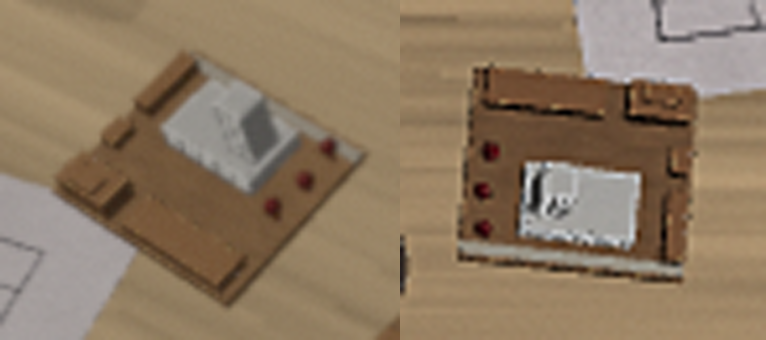

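View pics/t10.png

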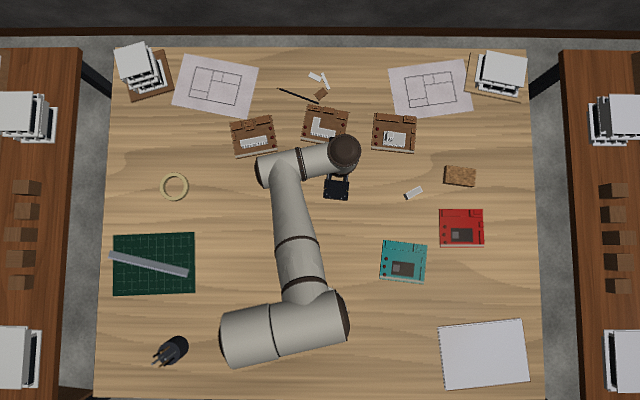

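The tower stands on the podium, and the tape, sanding block and short slab are where they were. I'll overlay the expected outlines to check the fit.

```bash
python3 - <<'E'
from h import *
S=cv2.imread('pics/s10.png');T=cv2.imread('pics/t10.png')
# per camera square centres measured
out=[]
for n,im,c,roi in(('scene',S,(632.0,-253.8),(178,190,228,245)),('top',T,(632.7,-251.8),(374,118,416,152))):
    a=np.radians(-6.1);R=np.array([[np.cos(a),-np.sin(a)],[np.sin(a),np.cos(a)]])
    q=np.array([[-12,-12],[12,-12],[12,12],[-12,12]])@R.T+c
    x0,y0,x1,y1=roi;big=cv2.resize(im[y0:y1,x0:x1],None,fx=9,fy=9,interpolation=2)
    for z,col in((75,(0,0,255)),(24,(0,200,0))):
        p=proj(n,np.c_[q,np.full(4,z)]/1000);cv2.polylines(big,[((p-[x0,y0]+.5)*9).astype(int)],1,col,1)
    out.append(big)
C=np.zeros((500,850,3),np.uint8);x=0
for b in out: b=b[:500];C[:b.shape[0],x:x+b.shape[1]]=b;x+=b.shape[1]+5
cv2.imwrite('pics/k10.png',C[:,:800])
E
```

```text
(no output)
```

View pics/k10.png

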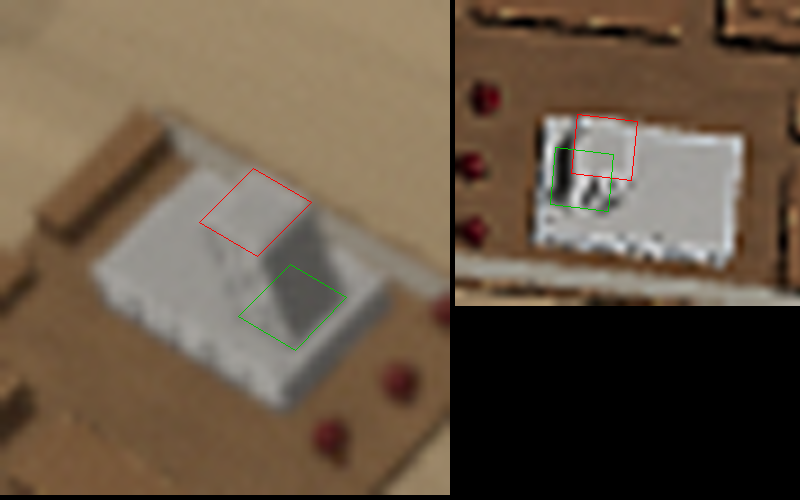

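```bash
python3 - <<'E'
from chk import *
T=cv2.imread('pics/t10.png');roof('top',T,(400,182,428,204),.037,158);roof('top',T,(305,115,352,139),.038,160);roof('top',T,(232,125,282,158),.045,160)
print(hand_in())
E
```

```text
top [ 429.6 -340.9] [27.1 61.4] -62.6 cent 429.8 -341.2 area 1475
top [665.4 -14.8] [69.1 90.7] 78.85 cent 660.2 -4.1 area 3130
top [609.3 240. ] [33.  96.4] -78.78 cent 612.2 240.3 area 2309
the job is handed in; nothing more can be done
None
```

All four models are in place and the job is handed in at about 22.6 s. No verdict was reported.

| Model | Last check |
|---|---|
| L block | About 1.5 mm off its footprint, with angle agreement within about 0.5° |
| Long slab | About 1 mm and 0.4° off its footprint |
| Podium | Roof square about 1 mm from where the printed one puts it |
| Tower | Upright on the grey square, by an outline overlay in both views. Its base corner looked up to about 1 px (roughly 2 mm) off in the scene view. |

- **Not touched:** The short slab measured the same before and after. The tape, sanding block and look-alike boards were left alone, and looked unmoved in the last top picture.
- **Disagreements:** The two cameras differed by 1–2 mm. The models also landed about 1.5–2 mm short in x of the measured tool position, which I allowed for in part for the slab and podium and fully for the tower.
- **Weaker checks:** The automatic roof masks were sometimes spoiled by light facades and the white board strips. Because of that, the L and the slab were checked by their clean edges, and the slab by numbers in the top view only.

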